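Lock the tilt stage and hold a test slide flush on its sloped pad

TASK

Push the orange T-key fully down onto the square stud of the tilt stage and turn it clockwise (seen from above) to its stop, so that the stage is clamped, and leave the key there. Then take the white test slide by its red fin, tilt it to match the slope of the blue sprung pad and press it flush, centred and square on the pad, far enough to sink the springs a few millimetres but not to the bottom; finish while still gripping the fin and pressing. Leave everything else on the bench where it is.

Things in the scene. Friction and masses are not known exactly. Their poses are not given: they have to be found in the camera images.
- key: Orange T-key, loose, standing on its hub: 36 x 36 mm, 26 mm tall, with a square bore 16 x 16 mm, 20 mm deep, open below. On it the grip bar, 56 mm long (x), 12 mm thick (y), from 26 to 50 mm above the underside. Origin: centre of the underside (bore's mouth); z up, bore sides along x and y. 60 to 130 g.
- stud_tip (a point): Top end of the upright steel square clamp stud on the stage's base, beside the sloped plate. Stud 14 x 14 mm, sides along this point's x and y; the top 5 mm is a cone. The point is 57 mm above the bench and 19 mm above the collar on which a fully pushed-on key rests. The key fits in any of four quarter turns, with about 0.12 rad of play.
- stud (a joint): Turn of the clamp stud, rad, growing clockwise seen from above. It starts between 0 and 0.35 and is stopped at 1.2; it stays where it is left and takes about 0.06 N m to turn. Turning the key turns it after the rotational play is taken up.
- slide: White test slide, loose, lying flat on the bench: 70 (x) x 50 (y) x 6 mm, with a red grip fin standing in its middle, 36 mm long (x), 14 mm thick (y), from 6 to 38 mm above the underside. Origin: centre of the underside; z up, towards the fin. 70 to 140 g.
- fin (a point): Middle of the slide's red fin, 24 mm above the slide's underside.
- pad: Blue pad, 70 (x) x 50 (y) mm, on the stage's sloped plate. Origin: centre of its face; z = outward normal, x runs up the slope, y level. Slope 0.20 to 0.50 rad from level, differing each time, facing the robot's side; its hinge is too stiff to move by hand. Sprung along its normal: preload 2 N, then 1 N per mm, 12 mm of travel to a hard stop. Centre 85 to 100 mm above the bench.
- stage: Tilt stage, fixed to the bench: aluminium base 170 (x) x 250 (y) x 20 mm, origin at the centre of its underside. In its frame the clamp stud stands at x 0, y +85 mm, and the sloped plate with the pad is centred about y -50 mm, its low edge hinged at x -50 mm, z 50 mm, and rising towards +x.
- servo: Bystander, loose: black servo motor block with a white round horn, 40 x 20 x 41 mm. Origin at its underside. To be left alone.
- bracket: Bystander, loose: aluminium U-bracket, 50 x 26 x 33 mm. Origin at its underside. To be left alone.
- screwdriver: Bystander, loose: screwdriver lying on the bench. Origin at its underside. To be left alone.
- bottle: Bystander, loose: bluish drinking bottle, 68 mm across, 190 mm tall. Origin at its underside. To be left alone.
- adapter: Bystander, loose: black plug adapter block, 60 x 40 x 30 mm. Origin at its underside. To be left alone.
- bearing: Bystander, loose: steel bearing ring lying flat, 52 mm across, 14 mm thick. Origin at its underside. To be left alone.
Things that resemble listed ones, but are neither listed nor needed, are in the scene too. Several things have the shape of the slide; the one meant has the colours described above.

How it is judged (in metres and radians):
On the way, in this order (a step that is already met when the one before it is completed fails the run):
1. the key is pushed fully down on the square stud (z of key in the frame of stud_tip below -0.016 m and horizontal distance between key and stud_tip below 0.004 m and angle between key's own z axis and vertical below 0.1 rad), for 0.2 s.
2. the key on the stud is turned clockwise to its stop (all of step 1 and value of joint stud above 0.95 rad), for 0.2 s.
At the end, for the whole second after the job is handed in: Key let go on the stud: on 16 of 19 mm, within 4 mm, 0.1 rad upright, turned past 0.95. Slide gripped by the fin (25 mm), at rest, pressing the pad with 3 to 20 N: gap within 2.5 mm, faces within 0.06 rad, long sides within 0.2 rad, centre within 12 mm along and 10 mm across the slope (all of step 2 and x of slide in the frame of pad between -0.012 and 0.012 m and y of slide in the frame of pad between -0.01 and 0.01 m and z of slide in the frame of pad between -0.0025 and 0.0025 m and angle between the z axis of slide and the z axis of pad, either way round below 0.06 rad and angle between the x axis of slide and the x axis of pad, either way round below 0.2 rad and contact force between slide and pad between 3 and 20 N and contact force between the fingers and slide above 2 N and contact force between the fingers and key below 0.1 N and distance between the grasp point and fin below 0.025 m and linear speed of slide below 0.02 m/s); the arm keeps its last pose, push and grip.
It fails at once if a bystander is moved by more than 30 mm (distance of any of servo, bracket, screwdriver, bottle, adapter, bearing from where it was at the start of the episode above 0.03 m).
It also fails if it takes over 64 s, if anything falls off the work surface, if the arm or the gripper's body presses on something with over 40 N, if the wrist force passes 120 N, or if a joint passes its speed limit or range.

ROBOT

A 7-joint arm with a two-finger parallel gripper is mounted at the origin on the work surface. World frame = base frame: x ahead of the robot, y to its left, z up, the work surface at z = 0. Lengths are in mm, angles in rad, forces in N, time in s.
With the tool pointing down it reaches from about 400 to 875 mm from the base axis. Payload 19.3 kg.
Tool frame: the origin (TCP) lies midway between the tips of the shut fingers; the grasp point (between the pads) lies bot.grasp_offset behind it (bot.grasp_offset is the distance from the TCP to the grasp point, in mm); x points along the fingers, z is the direction in which the jaws open and shut, and the axes are right-handed (so a half turn about x gives the same grasp; the last joint's range is limited). The gripper opens to 85 mm and grips with 20 to 120 N. Pads are 22 mm wide; open, the fingers measure 114 mm over their backs; the gripper's body (76 mm by 85 mm) begins 54 mm behind the grasp point. The pads swing forward as they close: fully open they stand 13 mm farther back than shut.
Start: joints at [-1.201, 0.521, -0.036, 1.599, 0.021, 1.021, -0.113], TCP at [266.116, 565.506, 231.291] pointing down, gripper open.
Joint ranges: [-2.91, 2.91], [-0.3, 2.13], [-1.5, 1.42], [0.17, 2.43], [-1.26, 4.41], [0.16, 1.93], [-2.52, 2.52]. Speed limits (rad/s): [1.89, 1.89, 2.39, 2.39, 3.01, 3.01, 3.01].

INTERFACE

Orientations are given as [roll, pitch, yaw] about the fixed x, y, z axes, in that order (R = Rz(yaw) Ry(pitch) Rx(roll)).
In Python, from bench import get_obs, viewer, ticket, bot gives the robot as it stands.
- The arm moves only by the shell command python3 -m inch 'ROWS' [FORCE]. ROWS is JSON, a list that holds one entry, the list of rows, each a list of 7 numbers: the shift along the tool's x, y, z in m, then the turn, a rotation vector about the tool's x, y, z in degrees, then the gripper command: -1 is shut, 1 is fully open, values between are in proportion. A call has exactly 8 rows; each row shifts and turns the pose as measured when the row begins, along the tool's axes as they then stand; what a row does not reach is not made up. A row lasts 1/12 s, in which the tool goes at most 41.7 mm and 7.16 degrees, less where a joint would pass 70% of its speed; a pose out of reach is approached as far as the arm can. A call is refused whole if a number of a shift passes 0.0417 or a number of a turn 7.16, either way. A call with a gripper value outside its range is refused whole. The fingers move at their own pace and stop on an object; FORCE is the grip in N (left out, the last holds). Time passes only in rows, so rows that do not move let the fingers close, or fill a call up. It gives the time, the measured TCP pose, the force and the opening at its end, in the units of the state.
- get_obs(): the state, without advancing time (a new reading comes with each control period).
- viewer.camera(name): name is "scene" or "top" or "wrist"; returns a dict with "pixels" (384x512x3 uint8, blue, green, red), "fx", "fy", "cx", "cy" (pixels), "R" (3x3) and "t" (3): a world point X has camera coordinates R X + t. Camera axes: x right, y down, z forward; pixel columns grow to the right and rows downward; lengths in mm; the calibration is good to about 2 mm. A picture is of the moment at which its call begins. There is no depth.
- ticket.hand_in(): hands the job in, once; it reports no verdict.
The state is a dict: "clock": time; "q": joint angles; "joint_vel": joint speeds; "effort": joint torques, N m; "tool_pos": TCP position; "orientation": TCP orientation; "ft_force": force on the tool from outside, world axes, zero at the start; "moment": the same for the moment, N m; "width": opening from 0.0 (shut) to 1.0 (fully open).
Only numpy, scipy, OpenCV 4.12 (cv2) and the standard library are available. Lean on these libraries where they do the work, as an engineer would, in place of code of your own. Each camera call takes 0.05 s, during which the arm holds its last target. There are 200 camera calls.

## Working session

There is one attempt and no reset: what is moved stays moved. The work goes in short steps, Python scripts to look and compute and a shell command to move; the robot and the scene stay as the last step left them, time stands still between calls to the robot, and variables do not carry over. Pictures are saved under pics/ and viewed, about 8 in all and at most 12, crops included, and the job is handed in when it is done.

```bash
mkdir -p pics; ls; python3 - <<'E'
from bench import get_obs, viewer, bot
import cv2, numpy as np
print(get_obs(), bot.grasp_offset)
ims=[]
for n in ("scene","top"):
    c=viewer.camera(n); cv2.imwrite(f"pics/{n}0.png",c["pixels"])
    np.savez(f"{n}0.npz",**c)
    print(n,c["fx"],c["cx"],c["cy"],(-c["R"].T@c["t"]).round(), c["R"].round(3).tolist())
E
```

```text
pics
{'clock': 0.0, 'q': array([-1.20121382,  0.52199966, -0.03633413,  1.60001138,  0.02121872,
        1.02108744, -0.11279111]), 'joint_vel': array([ 0.0004821 , -0.00022801,  0.00171606,  0.00010568, -0.0006468 ,
        0.00016159,  0.0006162 ]), 'effort': array([-1.32689926e-03, -9.27099895e+01,  1.97946489e+00, -3.69933307e+01,
        1.77598209e-02,  8.14142200e-03, -5.31245576e-05]), 'tool_pos': array([265.98039371, 565.20663842, 230.73339066]), 'orientation': array([-3.05899298,  1.56967608, -1.92796457]), 'ft_force': array([-0.29059351,  0.05474222,  0.15310156]), 'moment': array([ 0.00264312, -0.02240975,  0.02884952]), 'width': 0.9979481671750683} 18.700000000000003
scene 417.1290106955411 250.90816834890134 193.19624245500077 [1214.  206.  816.] [[-0.309, 0.951, 0.002], [0.684, 0.224, -0.694], [-0.661, -0.213, -0.72]]
top 491.78608337746624 253.28439783134988 193.7068537102613 [ 337.   -2. 1223.] [[0.003, -1.0, 0.014], [-0.985, -0.005, -0.174], [0.174, -0.014, -0.985]]
```

View pics/scene0.png

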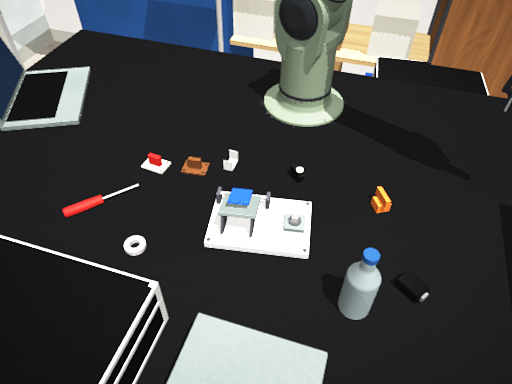

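View pics/top0.png

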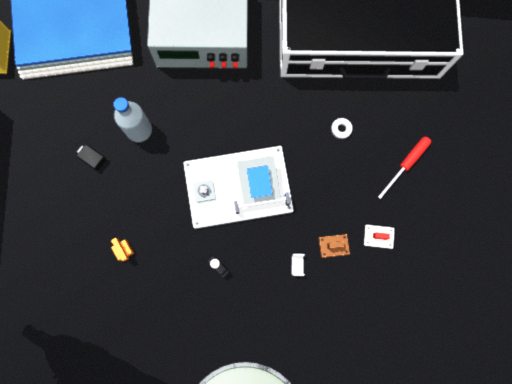

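```bash
cat > h.py <<'E'
import numpy as np, cv2
from bench import get_obs, viewer, bot
from scipy.spatial.transform import Rotation as Ro
def load(f): return dict(np.load(f))
def cam(name,tag):
    c=viewer.camera(name); np.savez(tag+".npz",**c); cv2.imwrite(f"pics/{tag}.png",c["pixels"]); return c
def ray(c,u,v,z):
    o=-c["R"].T@c["t"]; d=c["R"].T@np.array([(u-c["cx"])/c["fx"],(v-c["cy"])/c["fy"],1])
    return o+d*(z-o[2])/d[2]
def proj(c,X):
    p=np.atleast_2d(X)@c["R"].T+c["t"]; return np.c_[c["fx"]*p[:,0]/p[:,2]+c["cx"],c["fy"]*p[:,1]/p[:,2]+c["cy"]]
def tri(c1,u1,c2,u2):
    A=[];b=[]
    for c,u in((c1,u1),(c2,u2)):
        o=-c["R"].T@c["t"]; d=c["R"].T@np.array([(u[0]-c["cx"])/c["fx"],(u[1]-c["cy"])/c["fy"],1]); d/=np.linalg.norm(d)
        P=np.eye(3)-np.outer(d,d); A.append(P); b.append(P@o)
    return np.linalg.lstsq(np.vstack(A),np.hstack(b),rcond=None)[0]
def toolR(): return Ro.from_euler("xyz",get_obs()["orientation"])
E
python3 - <<'E'
from h import *
c=load("top0.npz"); s=load("scene0.npz")
im=c["pixels"]; hsv=cv2.cvtColor(im,cv2.COLOR_BGR2HSV)
def blob(lo,hi,box):
    m=cv2.inRange(hsv,np.array(lo),np.array(hi)); k=np.zeros_like(m); x0,y0,x1,y1=box; k[y0:y1,x0:x1]=m[y0:y1,x0:x1]
    pts=np.argwhere(k)[:,::-1].astype(np.float32); return pts
for n,lo,hi,b,z in (("key",(5,120,80),(25,255,255),(90,220,150,280),50),("pad",(95,120,80),(120,255,255),(230,150,290,215),92),("fin",(0,150,80),(6,255,255),(355,215,405,260),38),("slidewhite",(0,0,120),(180,60,255),(355,215,405,260),6),("base",(0,0,150),(180,60,255),(175,140,300,235),20)):
    p=blob(lo,hi,b); r=cv2.minAreaRect(p); 
    print(n,len(p),r,[ray(c,*q,z)[:2].round().tolist() for q in cv2.boxPoints(r)], ray(c,*r[0],z).round())
def crop(c,x0,y0,w,h,k): return cv2.resize(c["pixels"][y0:y0+h,x0:x0+w],None,fx=k,fy=k,interpolation=cv2.INTER_CUBIC)
a=np.hstack([crop(c,180,140,120,90,3.3333),crop(s,200,180,120,90,3.3333)])
b=np.hstack([crop(c,95,225,60,45,4.44),crop(s,360,180,60,45,4.44),crop(c,350,215,60,45,4.44)])
b=cv2.resize(b,(800,200)); a=cv2.resize(a,(800,300)); cv2.imwrite("pics/c1.png",np.vstack([a,b]))
E
```

```text
key 197 ((120.57075500488281, 248.12738037109375), (26.030458450317383, 18.16304588317871), 60.945396423339844) [[428.0, 331.0], [449.0, 294.0], [396.0, 262.0], [375.0, 298.0]] [412. 296.  50.]
pad 611 ((259.29595947265625, 181.37432861328125), (29.216989517211914, 20.950971603393555), 81.02737426757812) [[597.0, -1.0], [605.0, -50.0], [536.0, -61.0], [528.0, -12.0]] [566. -31.  92.]
fin 73 ((381.0243835449219, 235.7804718017578), (14.356100082397461, 4.858987808227539), 6.340191841125488) [[441.0, -309.0], [453.0, -311.0], [449.0, -346.0], [437.0, -344.0]] [ 445. -327.   38.]
slidewhite 549 ((378.9878234863281, 236.10975646972656), (30.258241653442383, 21.644580841064453), 6.340191841125488) [[424.0, -290.0], [478.0, -298.0], [470.0, -373.0], [416.0, -364.0]] [ 447. -331.    6.]
base 6132 ((237.5437774658203, 186.5199432373047), (68.21699523925781, 101.59182739257812), 80.78897094726562) [[632.0, 161.0], [676.0, -91.0], [504.0, -117.0], [463.0, 130.0]] [568.  21.  20.]
```

View pics/c1.png

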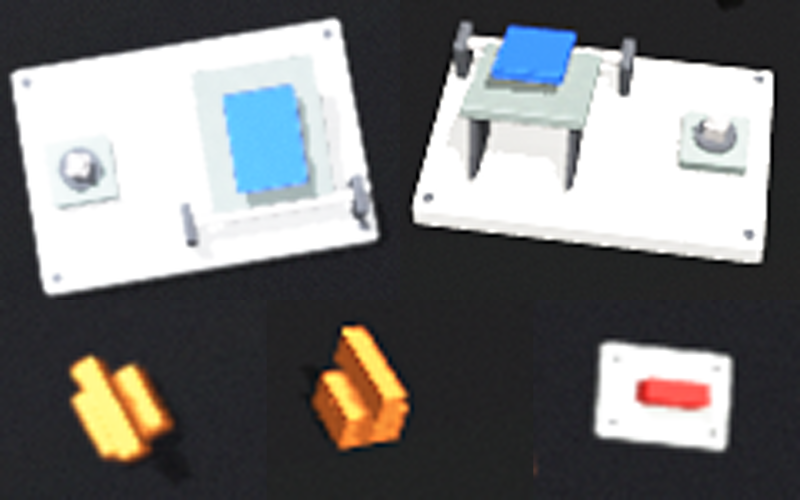

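```bash
cat >> h.py <<'E'
def goal(yaw,tilt=0,tdir=0):
    # tool x down; tool z (jaws) at heading yaw; then tilt about horizontal axis heading tdir
    x=np.array([0,0,-1.]); z=np.array([np.cos(yaw),np.sin(yaw),0]); R=Ro.from_matrix(np.c_[x,np.cross(z,x),z])
    return Ro.from_rotvec(tilt*np.array([np.cos(tdir),np.sin(tdir),0]))*R
def go(p,R):
    o=get_obs(); T=toolR(); d=T.inv().apply(np.array(p)-o["tool_pos"]); rv=(T.inv()*R).as_rotvec(degrees=True)
    print("clock %.2f"%o["clock"],"pos",o["tool_pos"].round(1),"shift mm",d.round(1),"turn deg",rv.round(2),"q",o["q"].round(2),"F",o["ft_force"].round(1),"w %.2f"%o["width"])
E
python3 - <<'E'
from h import *
print(toolR().as_matrix().round(3))
c=load("top0.npz"); print(ray(c,117.5,249.3,50))
for y in (1.97,1.97-np.pi): go([412,298,180],goal(y))
w=cam("wrist","w0"); print((toolR().inv().apply(-w["R"].T@w["t"]-get_obs()["tool_pos"])).round(), w["fx"],(w["R"]@toolR().as_matrix()).round(2))
E
```

```text
[[-0.    -0.905  0.426]
 [-0.001  0.426  0.905]
 [-1.    -0.    -0.001]]
[409.0341736  303.20772448  50.        ]
clock 0.10 pos [266.  565.3 230.8] shift mm [  51.  -245.9 -179.6] turn deg [-4.807e+01 -5.000e-02 -2.000e-02] q [-1.2   0.52 -0.04  1.6   0.02  1.02 -0.11] F [-0.5 -0.3  0.7] w 1.00
clock 0.10 pos [266.  565.3 230.8] shift mm [  51.  -245.9 -179.6] turn deg [ 1.3193e+02 -3.0000e-02  7.0000e-02] q [-1.2   0.52 -0.04  1.6   0.02  1.02 -0.11] F [-0.5 -0.3  0.7] w 1.00
[-142.   84.   -0.] 322.1218929923774 [[ 0.   -0.    1.  ]
 [-0.33 -0.95  0.  ]
 [ 0.95 -0.33 -0.  ]]
```

```bash
python3 -m inch '[[[0.006,-0.031,-0.0225,0,0,0,1],[0.006,-0.031,-0.0225,0,0,0,1],[0.006,-0.031,-0.0225,0,0,0,1],[0.006,-0.031,-0.0225,0,0,0,1],[0.006,-0.031,-0.0225,0,0,0,1],[0.006,-0.031,-0.0225,0,0,0,1],[0.006,-0.031,-0.0225,0,0,0,1],[0.006,-0.031,-0.0225,0,0,0,1]]]'
python3 -m inch '[[[0,0,0,-6,0,0,1],[0,0,0,-6,0,0,1],[0,0,0,-6,0,0,1],[0,0,0,-6,0,0,1],[0,0,0,-6,0,0,1],[0,0,0,-6,0,0,1],[0,0,0,-6,0,0,1],[0,0,0,-6,0,0,1]]]'
python3 - <<'E'
from h import *
go([409,300,180],goal(1.97))
w=cam("wrist","w1")
E
```

```text
clock: 0.82
tool_pos: [413.3, 293.7, 179.2]
orientation: [1.33, 1.567, 2.475]
ft_force: [1.8, 1.4, -0.2]
width: 1.002
clock: 1.48
tool_pos: [417.6, 282.0, 177.2]
orientation: [1.862, 1.565, -2.419]
ft_force: [0.8, -0.5, -0.1]
width: 1.0
clock 1.48 pos [417.6 282.  177.2] shift mm [-2.8  0.3 19.9] turn deg [ 1.87 -0.1  -0.32] q [-0.55  0.41 -0.21  1.96  0.12  0.79  1.18] F [ 0.8 -0.5 -0.1] w 1.00
```

View pics/w1.png

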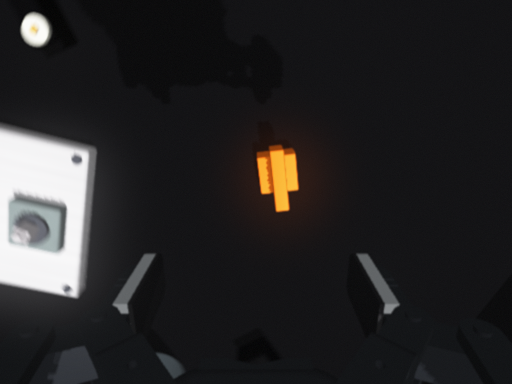

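```bash
cat >> h.py <<'E'
from scipy.optimize import minimize
def box(x0,x1,y0,y1,z0,z1): return np.array([[x,y,z] for x in (x0,x1) for y in (y0,y1) for z in (z0,z1)],float)
KEY=[box(-18,18,-18,18,0,26),box(-28,28,-6,6,26,50)]
FIN=[box(-18,18,-7,7,6,38)]
def sil(c,parts,M,S=8):
    m=np.zeros(c["pixels"].shape[:2],np.uint8)
    for b in parts:
        h=cv2.convexHull(proj(c,M(b)).astype(np.float32)); cv2.fillConvexPoly(m,(h*16).round().astype(np.int32),255,cv2.LINE_AA,4)
    return m/255.
def fit(c,mask,parts,x0,z0=0,pose=None):
    pose=pose or (lambda p:(lambda b: b@Ro.from_euler("z",p[2]).as_matrix().T+[p[0],p[1],z0]))
    f=lambda p: np.abs(sil(c,parts,pose(p))-mask).sum()
    best=None
    for k in range(3):
        n=len(x0); S=np.vstack([x0]+[np.array(x0)+np.eye(n)[i]*(6 if i!=2 else .15) for i in range(n)])
        r=minimize(f,x0,method="Nelder-Mead",options=dict(initial_simplex=S,xatol=.02,fatol=.1)); x0=r.x
    return r.x,r.fun,mask.sum()
E
python3 - <<'E'
from h import *
w=load("w1.npz"); hsv=cv2.cvtColor(w["pixels"],cv2.COLOR_BGR2HSV)
m=cv2.inRange(hsv,(5,120,110),(25,255,255))/255.; m[:,:230]=0; m[:,320:]=0; m[:130]=0;m[230:]=0
for y in (.4,.5): 
    r=fit(w,m,KEY,[412,298,y]); print(r)
p=r[0]; go([p[0],p[1],120],goal(p[2]+np.pi/2))
print(proj(w,[[554.5,105,57]]))
E
```

```text
(array([408.87199487, 300.89641254,   0.55543219]), np.float64(101.16470588235295), np.float64(2003.0))
(array([408.86512278, 300.90878042,   0.55561182]), np.float64(101.09411764705882), np.float64(2003.0))
clock 1.53 pos [417.6 282.  177.1] shift mm [57.1 -0.5 20.9] turn deg [-6.61 -0.08 -0.33] q [-0.55  0.41 -0.21  1.96  0.12  0.79  1.19] F [-0.2 -0.3 -0.9] w 1.00
[[ 15.50121694 236.87060857]]
```

```bash
python3 -m inch '[[[0.012,0,0.007,-2.2,0,0,1],[0.018,0,0.007,-2.2,0,0,1],[0.018,0,0.007,-2.2,0,0,1],[0.018,0,0,0,0,0,1],[0.018,0,0,0,0,0,1],[0.012,0,0,0,0,0,1],[0,0,0,0,0,0,1],[0,0,0,0,0,0,1]]]'
python3 - <<'E'
from h import *
go([408.9,300.9,30],goal(.5555+np.pi/2))
w=cam("wrist","w2"); hsv=cv2.cvtColor(w["pixels"],cv2.COLOR_BGR2HSV)
m=cv2.inRange(hsv,(5,120,110),(25,255,255))/255.
r=fit(w,m,KEY,[408.9,300.9,.555]); print(r); p=r[0]; go([p[0],p[1],30],goal(p[2]+np.pi/2))
E
```

```text
clock: 2.2
tool_pos: [407.8, 300.9, 77.6]
orientation: [1.754, 1.566, -2.417]
ft_force: [0.2, 0.3, -0.1]
width: 1.006
clock 2.20 pos [407.8 300.9  77.6] shift mm [47.6 -1.2 -0.5] turn deg [-0.83 -0.05 -0.26] q [-0.6   0.58 -0.2   2.02  0.2   0.57  1.17] F [ 0.2  0.3 -0.1] w 1.01
(array([4.17914752e+02, 3.13925783e+02, 4.15156797e-01]), np.float64(4106.96862745098), np.float64(1779.0))
clock 2.25 pos [407.8 300.9  77.7] shift mm [ 47.7 -15.6   6. ] turn deg [ 7.22 -0.06 -0.24] q [-0.6   0.58 -0.2   2.02  0.2   0.57  1.17] F [-0.  -0.5  0.4] w 1.00
```

```bash
python3 -m inch '[[[0.014,-0.001,0,-0.8,0,0,1],[0.014,0,0,0,0,0,1],[0.012,0,0,0,0,0,1],[0.007,0,0,0,0,0,1],[0,0,0,0,0,0,-1],[0,0,0,0,0,0,-1],[0,0,0,0,0,0,-1],[0,0,0,0,0,0,-1]]]' 60
python3 -m inch '[[[0,0,0,0,0,0,-1],[0,0,0,0,0,0,-1],[-0.02,0,0,0,0,0,-1],[-0.04,0,0,0,0,0,-1],[-0.04,0,0,0,0,0,-1],[-0.04,0,0,0,0,0,-1],[-0.03,0,0,0,0,0,-1],[0,0,0,0,0,0,-1]]]'
python3 - <<'E'
from h import *
go([554.5,105,205],toolR()); w=cam("wrist","w3")
E
```

```text
clock: 2.92
tool_pos: [412.2, 303.5, 36.0]
orientation: [-1.601, 1.566, 0.519]
ft_force: [0.9, -0.0, -0.9]
width: 0.451
clock: 3.58
tool_pos: [410.1, 302.5, 214.5]
orientation: [-1.519, 1.568, 0.601]
ft_force: [0.3, -0.5, -0.5]
width: 0.115
clock 3.58 pos [410.1 302.5 214.5] shift mm [   9.5  -20.  -243.9] turn deg [0. 0. 0.] q [-0.55  0.37 -0.25  1.91  0.12  0.87  1.25] F [ 0.3 -0.5 -0.5] w 0.11
```

View pics/w3.png

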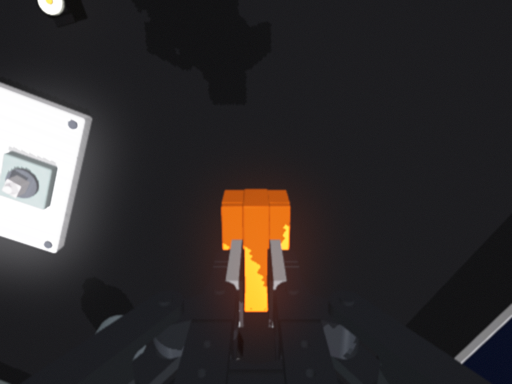

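```bash
cat >> h.py <<'E'
def keyfit(c,x0=(36,0,0,0),rows=(236,300)):
    hsv=cv2.cvtColor(c["pixels"],cv2.COLOR_BGR2HSV); m=cv2.inRange(hsv,(3,120,80),(25,255,255))/255.
    o=get_obs(); T=toolR(); W=np.ones_like(m); W[rows[0]:rows[1]]=0; W[rows[1]:,:235]=0; W[rows[1]:,280:]=0; W[:100]=0; W[:,:200]=0; W[:,310:]=0
    # key in tool: origin at (a,b,cz), key x along -tool y.. key z = -tool x, yaw q about tool x
    B=np.array([[0,0,-1.],[1,0,0],[0,-1,0]])
    def M(p):
        Q=Ro.from_rotvec([np.radians(p[3]),0,0]).as_matrix()@B
        return lambda b: T.apply(b@Q.T+np.array(p[:3]))+o["tool_pos"]
    f=lambda p: (np.abs(sil(c,KEY,M(p))-m)*W).sum()
    x=np.array(x0,float)
    for k in range(4):
        S=np.vstack([x]+[x+np.eye(4)[i]*4 for i in range(4)]); r=minimize(f,x,method="Nelder-Mead",options=dict(initial_simplex=S,xatol=.02,fatol=.1)); x=r.x
    return x,r.fun,(m*W).sum()
E
python3 - <<'E'
from h import *
w=load("w3.npz"); print(keyfit(w))
go([554.5,45,205],goal(1.57))
t=load("top0.npz"); print("bottle base", ray(t,137,135,0), ray(t,122,104,190))
E
```

```text
(array([35.66727324,  3.93781479,  0.30686737, -0.23667613]), np.float64(97.62352941176471), np.float64(3566.0))
clock 3.63 pos [409.7 302.1 212.5] shift mm [   7.5   10.8 -294.9] turn deg [3.153e+01 1.000e-02 9.000e-02] q [-0.55  0.37 -0.25  1.91  0.12  0.87  1.25] F [0.5 0.3 0.4] w 0.12
bottle base [704.96108344 281.13012736   0.        ] [718.14074469 273.18267163 190.        ]
```

```bash
python3 -m inch '[[[0,0.001,-0.037,0,0,0,-1],[0.001,0.001,-0.037,0,0,0,-1],[0.001,0.001,-0.037,0,0,0,-1],[0.001,0.001,-0.037,0,0,0,-1],[0.001,0.001,-0.037,0,0,0,-1],[0.001,0.001,-0.037,0,0,0,-1],[0.001,0.001,-0.037,0,0,0,-1],[0.001,0.001,-0.036,0,0,0,-1]]]'
python3 -m inch '[[[0,0,0,6,0,0,-1],[0,0,0,6,0,0,-1],[0,0,0,6,0,0,-1],[0,0,0,6,0,0,-1],[0,0,0,6,0,0,-1],[0,0,0,1,0,0,-1],[0,0,0,0,0,0,-1],[0,0,0,0,0,0,-1]]]'
python3 - <<'E'
from h import *
go([554.5,45,205],goal(1.57))
w=cam("wrist","w4"); print(keyfit(w)); print(proj(w,[[554.5,105,57]]))
u,v=proj(w,[[554.5,105,57]])[0].astype(int)
a=w["pixels"][max(0,v-60):v+60,max(u-80,0):u+80]; cv2.imwrite("pics/w4c.png",np.vstack([cv2.resize(w["pixels"],(400,300)),cv2.resize(a,(400,300),interpolation=cv2.INTER_CUBIC)])); print(max(u-80,0),max(0,v-60),a.shape)
E
```

```text
clock: 4.3
tool_pos: [557.5, 43.1, 199.5]
orientation: [0.561, 1.566, 2.696]
ft_force: [0.1, 1.1, -0.4]
width: 0.117
clock: 4.97
tool_pos: [556.6, 30.1, 189.6]
orientation: [1.85, 1.553, -2.871]
ft_force: [-0.7, -0.1, -1.5]
width: 0.12
clock 4.97 pos [556.6  30.1 189.6] shift mm [-15.5   2.5  14.8] turn deg [-0.42 -0.27 -0.96] q [-0.15  0.47 -0.02  1.81  0.01  0.88  1.39] F [-0.7 -0.1 -1.5] w 0.12
(array([41.61735447,  1.89117821, -0.29605144, -0.54880833]), np.float64(92.24313725490195), np.float64(3284.0))
[[340.5146715  178.71461277]]
260 118 (120, 160, 3)
```

View pics/w4c.png

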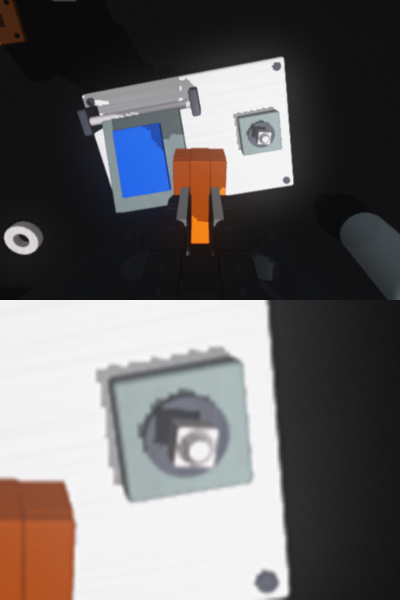

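```bash
python3 - <<'E'
from h import *
ims=[]
o=get_obs();T=toolR();B=np.array([[0,0,-1.],[1,0,0],[0,-1,0]])
w=load("w4.npz"); im=w["pixels"].copy()
st=cv2.resize(im[150:205,310:370],(480,440),interpolation=cv2.INTER_CUBIC)
big=cv2.resize(im[170:330,205:305],None,fx=2.75,fy=2.75,interpolation=cv2.INTER_CUBIC)
Q=Ro.from_rotvec([np.radians(-.4),0,0]).as_matrix()@B
for p,col in (((35.7,3.9,0),(255,255,0)),((41.6,1.9,-.3),(0,255,0))):
    for b in KEY:
        h=proj(w,T.apply(b@Q.T+np.array(p))+o["tool_pos"]); h=((h-[205,170]+.5)*2.75).round().astype(np.int32)
        for i in range(8):
            for j in range(i): 
                if np.sum(b[i]!=b[j])==1: cv2.line(big,h[i].tolist(),h[j].tolist(),col,1)
cv2.imwrite("pics/s5.png",np.hstack([st,big]))
# pad mask corners
hsv=cv2.cvtColor(im,cv2.COLOR_BGR2HSV); m=cv2.inRange(hsv,(100,150,60),(125,255,255)); print(m.sum()/255,cv2.boxPoints(cv2.minAreaRect(np.argwhere(m)[:,::-1].astype(np.float32))))
E
```

```text
5395.0 [[142.51352 167.08109]
 [203.97299 156.83783]
 [218.29733 242.78378]
 [156.83786 253.02704]]
```

View pics/s5.png

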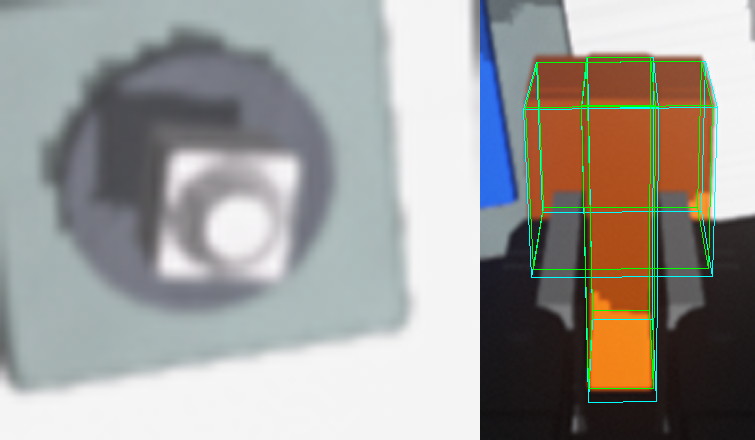

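```bash
python3 - <<'E'
from h import *
w=load("w4.npz")
P=np.array([[170,150],[300,155],[285,280],[157,275]])/8.+[309.5,149.5]
X=np.array([ray(w,*p,52) for p in P]); print(X.round(1),X.mean(0).round(1))
for i in range(4): d=X[(i+1)%4]-X[i]; print(np.linalg.norm(d[:2]).round(1),(np.arctan2(d[1],d[0])).round(3))
print("tip",ray(w,310-.5+238/8,149.5+222/8,57).round(1))
o=get_obs(); go([554.5,105,120],goal(1.57))
print(toolR().apply([41.6,2,-.3])+o["tool_pos"])
E
```

```text
[[546.1  96.9  52. ]
 [546.8 111.5  52. ]
 [561.5 110.9  52. ]
 [560.8  96.3  52. ]] [553.8 103.9  52. ]
14.6 1.524
14.7 -0.037
14.6 -1.618
14.7 3.104
tip [553.1 103.8  57. ]
clock 5.02 pos [556.6  30.2 189.5] shift mm [69.2  1.5 75.1] turn deg [-0.4  -0.27 -0.97] q [-0.15  0.47 -0.02  1.81  0.01  0.88  1.39] F [0.5 0.5 0.2] w 0.12
[553.89902257  29.72744521 147.99079071]
```

```bash
python3 -m inch '[[[0.01,0.001,0.012,0.4,-0.07,-0.25,-1],[0.01,0,0.013,0.4,-0.07,-0.25,-1],[0.01,0,0.013,0.4,-0.07,-0.25,-1],[0.01,0,0.013,0.4,-0.06,-0.22,-1],[0.01,0,0.012,0.3,0,0,-1],[0.01,0,0.011,0,0,0,-1],[0,0,0,0,0,0,-1],[0,0,0,0,0,0,-1]]]'
python3 - <<'E'
from h import *
go([555.8,103.9,107],goal(1.529))
w=cam("wrist","w6"); print(keyfit(w,(41,2,0,0)))
E
```

```text
clock: 5.68
tool_pos: [556.8, 106.5, 126.3]
orientation: [-1.26, 1.569, 0.285]
ft_force: [0.5, -0.3, -0.3]
width: 0.121
clock 5.68 pos [556.8 106.5 126.3] shift mm [19.3  1.  -2.6] turn deg [0.97 0.03 0.09] q [-0.28  0.56 -0.03  1.85  0.02  0.73  1.23] F [ 0.5 -0.3 -0.3] w 0.12
(array([42.24770771,  1.97581986, -0.16501818, -0.34381766]), np.float64(124.66666666666667), np.float64(3332.0))
```

```bash
python3 -m inch '[[[0.003,0.001,-0.0026,1,0,0.1,-1],[0.005,0,0,0,0,0,-1],[0.005,0,0,0,0,0,-1],[0.005,0,0,0,0,0,-1],[0.003,0,0,0,0,0,-1],[0,0,0,0,0,0,-1],[0,0,0,0,0,0,-1],[0,0,0,0,0,0,-1]]]'
python3 - <<'E'
from h import *
go([555.8,103.9,80],goal(1.529))
E
```

```text
clock: 6.4
tool_pos: [556.5, 100.4, 104.5]
orientation: [-1.46, 1.569, 0.064]
ft_force: [-0.0, 1.0, -0.4]
width: 0.117
clock 6.40 pos [556.5 100.4 104.5] shift mm [24.5  0.9  3.4] turn deg [-0.29  0.01  0.08] q [-0.27  0.59 -0.02  1.86  0.02  0.68  1.22] F [-0.   1.  -0.4] w 0.12
```

```bash
python3 -m inch '[[[0,0.001,0.0025,-0.3,0,0.1,-1],[0,0,0,0,0,0,-1],[0,0,0,0,0,0,-1],[0,0,0,0,0,0,-1],[0,0,0,0,0,0,-1],[0,0,0,0,0,0,-1],[0,0,0,0,0,0,-1],[0,0,0,0,0,0,-1]]]'
python3 - <<'E'
from h import *
go([555.8,103.9,80],goal(1.529))
E
```

```text
clock: 7.07
tool_pos: [555.9, 103.7, 105.2]
orientation: [-0.8, 1.57, 0.731]
ft_force: [0.1, -0.4, -0.5]
width: 0.121
clock 7.07 pos [555.9 103.7 105.2] shift mm [25.2  0.1  0.2] turn deg [0.08 0.04 0.04] q [-0.27  0.59 -0.02  1.86  0.02  0.68  1.22] F [ 0.1 -0.4 -0.5] w 0.12
```

```bash
python3 -m inch '[[[0.003,0,0,0,0,0,-1],[0.003,0,0,0,0,0,-1],[0.003,0,0,0,0,0,-1],[0.003,0,0,0,0,0,-1],[0.003,0,0,0,0,0,-1],[0.002,0,0,0,0,0,-1],[0.001,0,0,0,0,0,-1],[0,0,0,0,0,0,-1]]]'
python3 - <<'E'
from h import *
go([555.8,103.9,80],goal(1.529))
w=cam("wrist","w7"); print(keyfit(w,(42,2,0,0)))
E
```

```text
clock: 7.73
tool_pos: [557.8, 103.8, 86.5]
orientation: [-1.251, 1.566, 0.279]
ft_force: [0.0, 0.0, -0.5]
width: 0.125
clock 7.73 pos [557.8 103.8  86.5] shift mm [6.5 2.1 0. ] turn deg [0.06 0.09 0.26] q [-0.27  0.62 -0.02  1.87  0.02  0.64  1.22] F [ 0.   0.  -0.5] w 0.12
(array([40.66894411,  2.70606356, -0.19048419, -0.53154404]), np.float64(93.46666666666667), np.float64(3369.0))
```

```bash
python3 -m inch '[[[0.003,0.0005,0,0,0,0.1,-1],[0.003,0.0005,0,0,0,0.1,-1],[0.002,0,0,0,0,0,-1],[0.002,0,0,0,0,0,-1],[0.001,0,0,0,0,0,-1],[0,0,0,0,0,0,-1],[0,0,0,0,0,0,-1],[0,0,0,0,0,0,-1]]]'
python3 - <<'E'
from h import *
go([555.8,103.9,70],goal(1.529))
w=cam("wrist","w8"); print(keyfit(w,(42,2,0,0)))
E
```

```text
clock: 8.45
tool_pos: [557.8, 103.7, 75.1]
orientation: [-0.978, 1.567, 0.551]
ft_force: [1.6, -1.0, 2.0]
width: 0.115
clock 8.45 pos [557.8 103.7  75.1] shift mm [5.1 2.  0.1] turn deg [0.03 0.11 0.16] q [-0.27  0.64 -0.02  1.87  0.02  0.62  1.22] F [ 1.6 -1.   2. ] w 0.11
(array([41.74324787,  2.48936096, -0.16190894, -0.69689106]), np.float64(70.14117647058823), np.float64(3354.0))
```

```bash
python3 -m inch '[[[0,0,0,0,0,0,1],[0,0,0,0,0,0,1],[0,0,0,0,0,0,1],[0,0,0,0,0,0,1],[0,0.0005,0,0,0,0,1],[0,0.0005,0,0,0,0,1],[0,0,0,0,0,0,1],[0,0,0,0,0,0,1]]]'
python3 - <<'E'
from h import *
go([555.8,103.9,68.5],goal(1.529))
w=cam("wrist","w9")
hsv=cv2.cvtColor(w["pixels"],cv2.COLOR_BGR2HSV); m=cv2.inRange(hsv,(3,120,80),(25,255,255))/255.; m[:,:180]=0;m[:,330:]=0
for z in (38,41,44,48): print(z,fit(w,m,KEY,[554,104,-.04],z))
E
```

```text
clock: 9.17
tool_pos: [555.0, 103.7, 73.9]
orientation: [0.702, 1.569, 2.232]
ft_force: [0.5, -0.1, 0.2]
width: 1.002
clock 9.17 pos [555.  103.7  73.9] shift mm [ 5.4 -0.8  0.2] turn deg [ 0.05  0.06 -0.05] q [-0.27  0.64 -0.02  1.88  0.02  0.62  1.22] F [ 0.5 -0.1  0.2] w 1.00
38 (array([ 5.53584549e+02,  1.03740964e+02, -3.21258816e-02]), np.float64(512.4862745098039), np.float64(6170.0))
41 (array([ 5.52291795e+02,  1.03730409e+02, -6.03011755e-02]), np.float64(769.8862745098039), np.float64(6170.0))
44 (array([ 5.51324780e+02,  1.03836261e+02, -2.25877494e-02]), np.float64(1042.7843137254904), np.float64(6170.0))
48 (array([ 5.49909398e+02,  1.03506052e+02, -2.44354259e-02]), np.float64(1430.3098039215686), np.float64(6170.0))
```

View pics/w9.png

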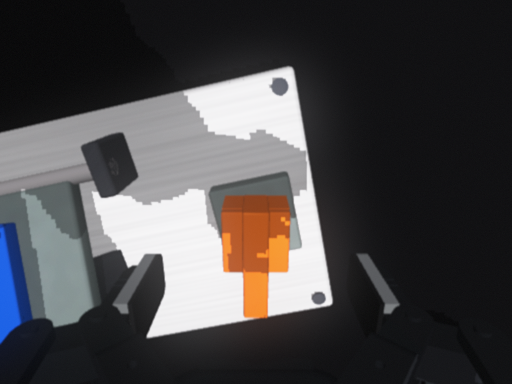

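```bash
python3 -m inch '[[[0.003,0.0007,0,0,0,0,1],[0.002,0.0006,0,0,0,0,1],[0,0,0,0,0,0,1],[0,0,0,0,0,0,-1],[0,0,0,0,0,0,-1],[0,0,0,0,0,0,-1],[0,0,0,0,0,0,-1],[0,0,0,0,0,0,-1]]]' 60
python3 -m inch '[[[0,0,0,0,0,0,-1],[0,0,0,0,0,0,-1],[0,0,0,0,0,0,-1],[0,0,0,0,0,0,-1],[0,0,0,3,0,0,-1],[0,0,0,3,0,0,-1],[0,0,0,3,0,0,-1],[0,0,0,0,0,0,-1]]]' 60
python3 - <<'E'
from h import *
go([553.6,103.7,69],goal(1.529)); print(get_obs()["moment"])
E
```

```text
clock: 9.88
tool_pos: [553.6, 103.7, 68.3]
orientation: [0.768, 1.569, 2.298]
ft_force: [-0.1, -0.7, 0.1]
width: 0.301
clock: 10.55
tool_pos: [554.4, 104.2, 68.6]
orientation: [-0.257, 1.568, 1.109]
ft_force: [0.8, -0.6, -1.5]
width: 0.127
clock 10.55 pos [554.4 104.2  68.6] shift mm [-0.4  0.7 -0.7] turn deg [-9.31  0.13  0.05] q [-0.3   0.65  0.02  1.89 -0.02  0.6   1.1 ] F [ 0.8 -0.6 -1.5] w 0.13
[-0.05195504 -0.03081685  0.01048684]
```

Now turn on in larger steps, checking drift and moment.

```bash
python3 -m inch '[[[0,0.0004,-0.0004,3.5,0,0,-1],[0,0,0,3.5,0,0,-1],[0,0,0,3.5,0,0,-1],[0,0,0,3.5,0,0,-1],[0,0,0,3.5,0,0,-1],[0,0,0,3.5,0,0,-1],[0,0,0,3.5,0,0,-1],[0,0,0,0,0,0,-1]]]'
python3 - <<'E'
from h import *
go([553.6,103.7,69],goal(1.529)); print(get_obs()["moment"])
E
```

```text
clock: 11.22
tool_pos: [554.6, 104.3, 68.6]
orientation: [-0.146, 1.567, 0.789]
ft_force: [-0.2, 0.2, 0.3]
width: 0.126
clock 11.22 pos [554.6 104.3  68.6] shift mm [-0.4  0.4 -1.1] turn deg [-34.03   0.17   0.08] q [-0.39  0.66  0.14  1.89 -0.15  0.6   0.78] F [-0.2  0.2  0.3] w 0.13
[-0.00162917 -0.10258907  0.05564786]
```

```bash
python3 -m inch '[[[0,0.0003,-0.0005,3.5,0,0,-1],[0,0,0,3.5,0,0,-1],[0,0,0,3.5,0,0,-1],[0,0,0,3.5,0,0,-1],[0,0,0,3.5,0,0,-1],[0,0,0,3.5,0,0,-1],[0,0,0,2,0,0,-1],[0,0,0,0,0,0,-1]]]'
python3 - <<'E'
from h import *
go([553.6,103.7,69],goal(1.529)); print(get_obs()["moment"])
E
python3 -m inch '[[[0,0.0003,-0.0005,2,0,0,-1],[0,0,0,2,0,0,-1],[0,0,0,2,0,0,-1],[0,0,0,2,0,0,-1],[0,0,0,0,0,0,-1],[0,0,0,0,0,0,-1],[0,0,0,0,0,0,-1],[0,0,0,0,0,0,-1]]]'
python3 - <<'E'
from h import *
go([553.6,103.7,69],goal(1.529)); print(get_obs()["moment"])
E
```

```text
clock: 11.88
tool_pos: [554.6, 104.4, 68.6]
orientation: [0.08, 1.567, 0.624]
ft_force: [-0.1, -0.2, 0.5]
width: 0.124
clock 11.88 pos [554.6 104.4  68.6] shift mm [-0.4 -0.1 -1.2] turn deg [-56.44   0.23   0.1 ] q [-0.46  0.67  0.24  1.9  -0.27  0.6   0.49] F [-0.1 -0.2  0.5] w 0.12
[-0.04517727 -0.06661893  0.016771  ]
clock: 12.55
tool_pos: [554.6, 104.4, 68.6]
orientation: [0.103, 1.566, 0.513]
ft_force: [1.1, -0.9, 0.2]
width: 0.125
clock 12.55 pos [554.6 104.4  68.6] shift mm [-0.4 -0.2 -1.1] turn deg [-64.11   0.26   0.13] q [-0.49  0.67  0.28  1.9  -0.31  0.61  0.4 ] F [ 1.1 -0.9  0.2] w 0.12
[ 0.07162891 -0.22925676  0.01369227]
```

```bash
python3 -m inch '[[[0,0,0,2,0,0,-1],[0,0,0,2,0,0,-1],[0,0,0,2,0,0,-1],[0,0,0,2,0,0,-1],[0,0,0,2,0,0,-1],[0,0,0,2,0,0,-1],[0,0,0,2,0,0,-1],[0,0,0,2,0,0,-1]]]'
python3 - <<'E'
from h import *
go([553.6,103.7,69],goal(1.529)); print(get_obs()["moment"]); w=cam("wrist","w10")
E
```

```text
clock: 13.22
tool_pos: [554.6, 104.4, 68.6]
orientation: [0.308, 1.566, 0.417]
ft_force: [1.0, 0.0, -0.0]
width: 0.125
clock 13.22 pos [554.6 104.4  68.6] shift mm [-0.4 -0.6 -1.1] turn deg [-81.32   0.27   0.12] q [-0.54  0.69  0.36  1.9  -0.39  0.62  0.18] F [ 1.  0. -0.] w 0.13
[-0.05221259 -0.1585858   1.15935668]
```

```bash
python3 -m inch '[[[0,0,0,0,0,0,-1],[0,0,0,0,0,0,1],[0,0,0,0,0,0,1],[0,0,0,0,0,0,1],[0,0,0,0,0,0,1],[0,0,0,0,0,0,1],[0,0,0,0,0,0,1],[-0.005,0,0,0,0,0,1]]]'
python3 -m inch '[[[-0.01,0,0,0,0,0,1],[-0.02,0,0,0,0,0,1],[-0.02,0,0,0,0,0,1],[-0.03,0,0,0,0,0,1],[-0.03,0,0,0,0,0,1],[-0.03,0,0,0,0,0,1],[0,0,0,0,0,0,1],[0,0,0,0,0,0,1]]]'
python3 - <<'E'
from h import *
T=toolR(); z=T.apply([0,0,1]); print("jaw heading",np.arctan2(z[1],z[0]))
w=cam("wrist","w11")
hsv=cv2.cvtColor(w["pixels"],cv2.COLOR_BGR2HSV); m=cv2.inRange(hsv,(3,120,60),(25,255,255))/255.; m[:100]=0;m[:,:150]=0;m[:,380:]=0
for z in (38,43): print(z,fit(w,m,KEY,[554,104,-1.3],z))
go([445,-329,160],goal(-1.45+np.pi/2))
E
```

```text
clock: 13.93
tool_pos: [553.5, 104.2, 72.9]
orientation: [0.645, 1.568, 0.751]
ft_force: [-0.6, -0.1, -0.6]
width: 0.999
clock: 14.6
tool_pos: [552.7, 102.6, 225.8]
orientation: [0.51, 1.567, 0.614]
ft_force: [-0.1, 0.0, -1.8]
width: 1.0
jaw heading 0.10320967901598473
38 (array([554.23081204, 103.61729708,  -1.34534472]), np.float64(320.07450980392156), np.float64(1832.0))
43 (array([554.18910054, 104.59081074,  -1.3553761 ]), np.float64(378.5882352941177), np.float64(1832.0))
clock 14.65 pos [553.  102.5 225.9] shift mm [  64.6 -418.2 -152. ] turn deg [-1.02  0.22 -0.1 ] q [-0.64  0.47  0.49  1.8  -0.27  0.94  0.07] F [ 0.6 -0.1  0.9] w 1.00
```

View pics/w11.png

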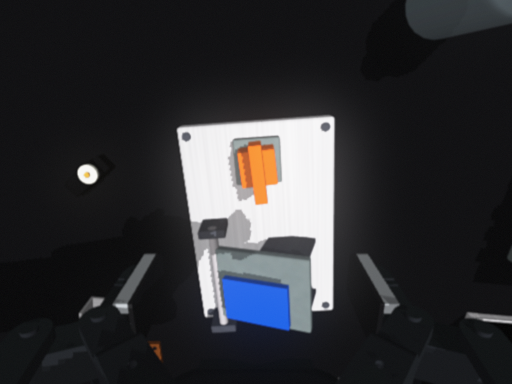

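```bash
python3 -m inch '[[[-0.004,-0.02,0,0,0,0,1],[-0.004,-0.025,0,0,0,0,1],[-0.004,-0.025,0,0,0,0,1],[0,-0.025,0,0,0,0,1],[0,-0.025,0,0,0,0,1],[0,-0.02,0,0,0,0,1],[0,0,0,0,0,0,1],[0,0,0,0,0,0,1]]]'
cat > padfit.py <<'E'
from h import *
def bm(c,x0,y0,x1,y1):
    hsv=cv2.cvtColor(c["pixels"],cv2.COLOR_BGR2HSV); m=cv2.inRange(hsv,(95,110,50),(128,255,255))/255.; k=np.zeros_like(m); k[y0:y1,x0:x1]=m[y0:y1,x0:x1]; return k
def M(p): 
    R=Ro.from_euler("z",p[3])*Ro.from_euler("y",-p[4]); return lambda b: R.apply(b)+p[:3]
def fitpad(V,x0,t=None):
    def f(p):
        th=t if t is not None else np.clip(p[5],.1,25)
        return sum(np.abs(sil(c,[box(-35,35,-25,25,-th,0)],M(p))-m).sum()/np.sqrt(m.sum()) for c,m in V)
    x=np.array(x0,float); n=len(x); st=np.array([4,4,4,.08,.08,4])[:n]
    for k in range(5):
        r=minimize(f,x,method="Nelder-Mead",options=dict(initial_simplex=np.vstack([x]+[x+np.eye(n)[i]*st[i]*(-1)**k for i in range(n)]),xatol=.01,fatol=.005,maxiter=3000)); x=r.x
    return x.round(3),round(r.fun,2),[round(np.abs(sil(c,[box(-35,35,-25,25,-x[5],0)],M(x))-m).sum()) for c,m in V]
if __name__=="__main__":
    w=cam("wrist","w12"); W11=load("w11.npz"); top=load("top0.npz"); sc=load("scene0.npz")
    a=(w,bm(w,0,0,512,384)); b=(W11,bm(W11,200,260,320,345)); c=(top,bm(top,230,150,290,215)); d=(sc,bm(sc,215,180,265,215))
    print([round(v[1].sum()) for v in (a,b,c,d)], cv2.boundingRect((a[1]*255).astype(np.uint8)))
    for V in ([a,b,c,d],[a,b],[a,b,d],[c,d]): print(fitpad(V,[562,-31,92,.16,.3,5]))
    go([562,-31,0],toolR())
E
python3 padfit.py
```

```text
clock: 15.32
tool_pos: [565.3, -41.9, 234.9]
orientation: [2.55, 1.567, 2.655]
ft_force: [0.6, 0.9, -0.6]
width: 1.001
[4023, 3000, 637, 363] (221, 136, 77, 57)
(array([ 5.64994e+02, -3.15760e+01,  9.31420e+01,  1.75000e-01,
        3.76000e-01,  5.20200e+00]), np.float64(10.06), [163, 115, 71, 49])
(array([ 5.65077e+02, -3.23400e+01,  9.19950e+01,  1.79000e-01,
        3.76000e-01,  5.69500e+00]), np.float64(4.28), [146, 109])
(array([ 5.64913e+02, -3.14840e+01,  9.35340e+01,  1.78000e-01,
        3.73000e-01,  5.52700e+00]), np.float64(7.2), [179, 107, 46])
(array([ 5.66723e+02, -3.12380e+01,  9.35170e+01,  1.71000e-01,
        2.67000e-01, -1.13700e+00]), np.float64(4.19), [72, 34])
clock 15.37 pos [565.2 -42.  235. ] shift mm [235.   10.9  -1.3] turn deg [0. 0. 0.] q [-0.39  0.47  0.51  1.77 -0.27  0.97  0.33] F [ 0.3 -1.1  0.7] w 1.00
```

View pics/w12.png

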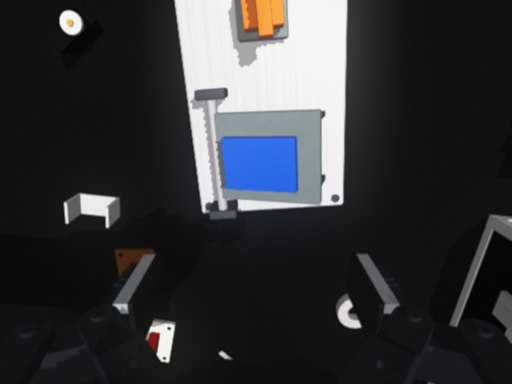

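```bash
python3 -m inch '[[[0.022,0.022,0,0,0,0,1],[0.022,0.022,0,0,0,0,1],[0.018,0.02,0,0,0,0,1],[0,0,0,0,0,-7,1],[0,0,0,0,0,-7,1],[0,0,0,0,0,-7,1],[0,0,0,0,0,-7,1],[0,0,0,0,0,-7,1]]]'
python3 -m inch '[[[0,0,0,0,0,0,1],[0,0,0,0,0,0,1],[0,0,0,0,0,0,1],[0,0,0,0,0,0,1],[0,0,0,0,0,0,1],[0,0,0,0,0,0,1],[0,0,0,0,0,0,1],[0,0,0,0,0,0,1]]]'
cat > pf2.py <<'E'
from padfit import *
w=cam("wrist","w13"); print(toolR().as_matrix()[:,0].round(2)); go([0,0,0],toolR())
V=[]
m=bm(w,0,0,512,384); print(m.sum(),cv2.boundingRect((m*255).astype(np.uint8)))
a=(w,m); w2=load("w12.npz"); b=(w2,bm(w2,200,100,320,220)); W=load("w11.npz"); c=(W,bm(W,200,260,320,345)); sc=load("scene0.npz"); d=(sc,bm(sc,215,180,265,215))
for V in ([a],[a,b],[a,b,c],[a,b,c,d]): print(fitpad(V,[565,-31.5,93,.175,.36,5]))
big=cv2.resize(w["pixels"],(768,576),interpolation=cv2.INTER_CUBIC)
x=fitpad([a,b,c],[565,-31.5,93,.175,.36,5])[0]
h=(proj(w,M(x)(box(-35,35,-25,25,-x[5],0)))*1.5).astype(int)
for i in range(8):
  for j in range(i):
    if bin(i^j).count("1")==1: cv2.line(big,h[i].tolist(),h[j].tolist(),(0,255,255),1)
cv2.imwrite("pics/w13o.png",big)
E
python3 pf2.py
```

```text
clock: 16.03
tool_pos: [558.6, 24.1, 173.3]
orientation: [-1.558, 0.973, -1.461]
ft_force: [1.0, -1.1, -1.4]
width: 1.004
clock: 16.7
tool_pos: [557.1, 30.9, 170.1]
orientation: [-1.566, 0.972, -1.457]
ft_force: [-0.6, 0.2, 0.4]
width: 0.995
[ 0.06 -0.56 -0.83]
clock 16.75 pos [557.1  30.7 170.2] shift mm [ 122.3  120.  -557.6] turn deg [0. 0. 0.] q [-1.01  0.77  0.81  1.86  0.08  0.84 -0.27] F [ 0.5 -1.4  0.7] w 1.00
4406.0 (152, 165, 152, 213)
(array([ 5.6565e+02, -3.6576e+01,  9.0535e+01,  1.9200e-01,  3.6400e-01,
        8.6300e+00]), np.float64(11.06), [734])
(array([ 5.64913e+02, -3.23100e+01,  9.24280e+01,  1.82000e-01,
        3.72000e-01,  6.84400e+00]), np.float64(14.57), [781, 178])
(array([ 5.6500e+02, -3.2660e+01,  9.2376e+01,  1.7800e-01,  3.7200e-01,
        7.1120e+00]), np.float64(16.22), [772, 192, 86])
(array([ 5.64867e+02, -3.21030e+01,  9.28200e+01,  1.82000e-01,
        3.77000e-01,  6.80200e+00]), np.float64(19.63), [793, 183, 91, 60])
```

View pics/w13o.png

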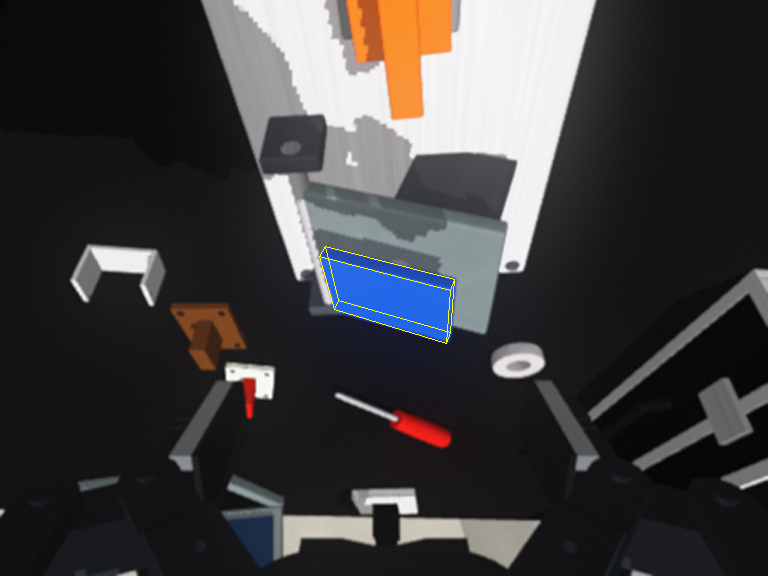

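```bash
python3 -m inch '[[[-0.01,0,0,0,0,7,1],[-0.01,0,0,0,0,7,1],[-0.01,0,0,0,0,7,1],[-0.005,0,0,0,0,7,1],[0,0,0,0,0,6.2,1],[0,-0.02,0,0,0,0,1],[0,-0.025,0,0,0,0,1],[0,-0.025,0,0,0,0,1]]]'
python3 - <<'E'
from h import *
go([445,-329,150],goal(-.115))
E
```

```text
clock: 17.42
tool_pos: [565.4, -21.6, 204.3]
orientation: [1.069, 1.546, 1.186]
ft_force: [-0.0, 0.1, 0.6]
width: 1.003
clock 17.42 pos [565.4 -21.6 204.3] shift mm [  46.3 -292.2 -156.2] turn deg [13.32  0.53 -1.3 ] q [-0.4   0.5   0.48  1.81 -0.32  0.9   0.35] F [-0.   0.1  0.6] w 1.00
```

```bash
python3 -m inch '[[[0,-0.036,-0.0195,0,0,-0.4,1],[0,-0.036,-0.0195,0,0,-0.4,1],[0.003,-0.036,-0.0195,0,0,-0.4,1],[0.003,-0.036,-0.0195,0,0,0,1],[0.003,-0.036,-0.0195,0,0,0,1],[0.003,-0.036,-0.0195,0,0,0,1],[0.003,-0.036,-0.0195,0,0,0,1],[0.003,-0.036,-0.0195,0,0,0,1]]]'
python3 -m inch '[[[0,0,0,4.5,0,0,1],[0,0,0,4.5,0,0,1],[0,0,0,4.3,0,0,1],[0,0,0,0,0,0,1],[0,0,0,0,0,0,1],[0,0,0,0,0,0,1],[0,0,0,0,0,0,1],[0,0,0,0,0,0,1]]]'
cat > slfit.py <<'E'
from h import *
w=cam("wrist","w14"); hsv=cv2.cvtColor(w["pixels"],cv2.COLOR_BGR2HSV)
m=(cv2.inRange(hsv,(0,150,60),(5,255,255))|cv2.inRange(hsv,(175,150,60),(180,255,255)))
n,l,s,c=cv2.connectedComponentsWithStats(m); u=proj(w,[[445,-328,24]])[0]; print(s[1:].tolist(),u)
k=min(range(1,n),key=lambda i:np.hypot(*(c[i]-u))+(1e3 if s[i,4]<100 else 0)); m=(l==k)*1.
r=fit(w,m,FIN,[445,-328,1.455]); print(r); p=r[0]
go([p[0],p[1],11],goal(p[2]-np.pi/2))
E
python3 slfit.py
```

```text
clock: 18.08
tool_pos: [443.6, -330.2, 184.9]
orientation: [-0.051, 1.552, 0.066]
ft_force: [1.2, 0.3, -0.6]
width: 1.001
clock: 18.75
tool_pos: [434.6, -343.6, 186.1]
orientation: [-0.038, 1.551, -0.173]
ft_force: [-0.0, -0.0, 0.1]
width: 1.001
[[425, 184, 86, 64, 2295]] [261.35420024 152.43847304]
(array([ 658.06550398, -797.51800137,    1.95964237]), np.float64(2295.0), np.float64(2295.0))
clock 18.80 pos [ 434.7 -343.6  186.1] shift mm [ 181.1 -419.5  279.1] turn deg [-30.05   1.11   0.34] q [ 0.16  0.52  0.56  1.87 -0.38  0.84  0.78] F [ 0.6  0.7 -0.3] w 1.00
```

View pics/w14.png

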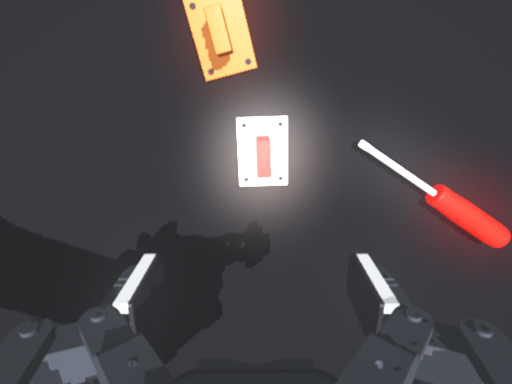

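```bash
cat > slfit.py <<'E'
from h import *
w=load("w14.npz"); g=w["pixels"].max(2); m=(g>140)*1.; m[:95]=0;m[205:]=0;m[:,:215]=0;m[:,310:]=0
r=fit(w,m,[box(-35,35,-25,25,0,6)]+FIN,[445,-328,1.455]); print(r); p=r[0]
hsv=cv2.cvtColor(w["pixels"],cv2.COLOR_BGR2HSV); m=cv2.inRange(hsv,(0,90,60),(8,255,255))|cv2.inRange(hsv,(172,90,60),(180,255,255)); m=m/255.; m[:130]=0;m[190:]=0;m[:,:245]=0;m[:,:245]=0;m[:,285:]=0
print(fit(w,m,FIN,p)); 
go([p[0],p[1],11],goal(p[2]-np.pi/2))
E
python3 slfit.py
```

```text
(array([ 445.85028696, -331.6395502 ,    1.46758948]), np.float64(1507.9058823529413), np.float64(5041.0))
(array([ 446.36215177, -332.1311457 ,    1.57657228]), np.float64(662.9529411764706), np.float64(78.0))
clock 18.80 pos [ 434.7 -343.6  186.1] shift mm [175.3  13.5   6. ] turn deg [-1.86  1.15  0.06] q [ 0.16  0.52  0.56  1.87 -0.38  0.84  0.78] F [ 0.6  0.7 -0.3] w 1.00
```

```bash
python3 - <<'E'
from h import *
w=load("w14.npz"); px=w["pixels"]; print(px[150,205:320:3].max(1).tolist()); print(px[155,250:276].tolist()); 
for th in (200,230): 
    m=(px.max(2)>th)*1.; m[:95]=0;m[205:]=0;m[:,:215]=0;m[:,310:]=0
    m=cv2.morphologyEx(m,cv2.MORPH_CLOSE,np.ones((45,45)))
    print(th,fit(w,m,[box(-35,35,-25,25,0,6)],[445,-330,1.46]))
R=px[:,:,2].astype(int)-px[:,:,1]; m=(R>60)*1.; m[:110]=0;m[200:]=0;m[:,:240]=0;m[:,290:]=0
print(fit(w,m,FIN,[445,-330,1.46]))
E
```

```text
[98, 103, 110, 114, 121, 128, 135, 140, 146, 151, 153, 255, 255, 255, 255, 255, 255, 255, 255, 255, 255, 255, 255, 255, 255, 255, 255, 255, 159, 156, 151, 145, 139, 134, 127, 122, 115, 110, 104]
[[255, 255, 255], [255, 255, 255], [255, 255, 255], [255, 255, 255], [255, 255, 255], [255, 255, 255], [245, 249, 255], [185, 194, 255], [175, 186, 255], [178, 188, 255], [179, 188, 255], [178, 187, 255], [177, 187, 255], [177, 187, 255], [179, 189, 255], [179, 189, 255], [179, 188, 255], [178, 188, 255], [178, 187, 255], [177, 186, 255], [228, 233, 255], [255, 255, 255], [255, 255, 255], [255, 255, 255], [255, 255, 255], [255, 255, 255]]
200 (array([ 446.03878928, -331.92616126,    1.4666564 ]), np.float64(124.81176470588235), np.float64(3630.0))
230 (array([ 445.97179486, -331.97536194,    1.46659341]), np.float64(73.3686274509804), np.float64(3561.0))
(array([ 446.04057868, -331.97046093,    1.55538526]), np.float64(235.82745098039214), np.float64(506.0))
```

```bash
python3 -m inch '[[[0.02,0.007,0.003,-0.9,0.6,0,1],[0.02,0.006,0.003,-0.9,0.5,0,1],[0.02,0,0,0,0,0,1],[0.02,0,0,0,0,0,1],[0.02,0,0,0,0,0,1],[0.015,0,0,0,0,0,1],[0,0,0,0,0,0,1],[0,0,0,0,0,0,1]]]' 60
python3 - <<'E'
from h import *
go([446,-332,11],goal(-.104))
E
```

```text
clock: 19.47
tool_pos: [445.9, -329.9, 67.8]
orientation: [-0.251, 1.567, -0.344]
ft_force: [-0.0, -0.3, 0.3]
width: 0.997
clock 19.47 pos [ 445.9 -329.9   67.8] shift mm [56.8 -2.   0. ] turn deg [0.63 0.23 0.06] q [ 0.23  0.69  0.43  1.93 -0.48  0.62  0.88] F [-0.  -0.3  0.3] w 1.00
```

```bash
python3 -m inch '[[[0.013,-0.001,0,0.6,0.2,0,1],[0.013,-0.001,0,0,0,0,1],[0.012,0,0,0,0,0,1],[0.01,0,0,0,0,0,1],[0.005,0,0,0,0,0,1],[0,0,0,0,0,0,1],[0,0,0,0,0,0,1],[0,0,0,0,0,0,1]]]'
python3 - <<'E'
from h import *
go([446,-332,11],goal(-.104))
E
```

```text
clock: 20.13
tool_pos: [447.1, -332.8, 12.2]
orientation: [-0.55, 1.567, -0.652]
ft_force: [-0.1, 0.8, 0.6]
width: 1.002
clock 20.13 pos [ 447.1 -332.8   12.2] shift mm [ 1.2  0.7 -1.2] turn deg [0.06 0.18 0.11] q [ 0.28  0.78  0.37  1.93 -0.53  0.52  0.91] F [-0.1  0.8  0.6] w 1.00
```

```bash
python3 -m inch '[[[0.001,0,0,0,0,0,-1],[0,0,0,0,0,0,-1],[0,0,0,0,0,0,-1],[0,0,0,0,0,0,-1],[0,0,0,0,0,0,-1],[0,0,0,0,0,0,-1],[0,0,0,0,0,0,-1],[0,0,0,0,0,0,-1]]]' 80
python3 -m inch '[[[0,0,0,0,0,0,-1],[0,0,0,0,0,0,-1],[0,0,0,0,0,0,-1],[0,0,0,0,0,0,-1],[0,0,0,0,0,0,-1],[-0.01,0,0,0,0,0,-1],[-0.02,0,0,0,0,0,-1],[-0.02,0,0,0,0,0,-1]]]' 80
python3 -m inch '[[[-0.03,0,0,0,0,0,-1],[-0.035,0,0,0,0,0,-1],[-0.035,0,0,0,0,0,-1],[-0.035,0,0,0,0,0,-1],[-0.02,0,0,0,0,0,-1],[0,0,0,0,0,0,-1],[0,0,0,0,0,0,-1],[0,0,0,0,0,0,-1]]]'
python3 - <<'E'
from h import *
go([446,-332,230],goal(-.104)); w=cam("wrist","w15")
E
```

```text
clock: 20.8
tool_pos: [448.2, -333.2, 13.2]
orientation: [-0.464, 1.564, -0.567]
ft_force: [-0.9, 0.1, -1.2]
width: 0.149
clock: 21.47
tool_pos: [445.8, -331.9, 62.2]
orientation: [-1.656, 1.57, -1.76]
ft_force: [0.2, -0.4, -1.1]
width: 0.147
clock: 22.13
tool_pos: [444.0, -332.1, 232.4]
orientation: [-0.273, 1.566, -0.379]
ft_force: [-0.3, 0.4, -1.2]
width: 0.145
clock 22.13 pos [ 444.  -332.1  232.4] shift mm [2.4 0.3 1.9] turn deg [-0.12  0.24  0.07] q [ 0.1   0.47  0.61  1.81 -0.32  0.95  0.74] F [-0.3  0.4 -1.2] w 0.14
```

```bash
python3 - <<'E'
from h import *
w=load("w15.npz"); g=w["pixels"].max(2); s=w["pixels"].max(2).astype(int)-w["pixels"].min(2)
for r in range(150,384,8): print(r,"".join("r" if s[r,c]>90 else " .:-=+*#%@"[min(9,g[r,c]//26)] for c in range(170,350,3)))
o=get_obs();T=toolR()
print(proj(w,T.apply(np.array([[13,1+i,j] for i in(-35,35) for j in (-25,25)]+[[7,1+i,j] for i in(-35,35) for j in (-25,25)]))+o["tool_pos"]).round())
E
```

```text
150 ::::::::::::--------------------------------------:::::::@@@
158 ::::::::-----------======================--------------:::::
166 :::::---------=============+++++++=============-------------
174 :::-------=======+++++++++++++++++++++++++=========---------
182 ::------===+@@@@@@@@@@@@@@@@@@@@@@@@@@@@@@@@@@+======-------
190 :------=====@@@@@@@@@@@@@@@@@@@@@@@@@@@@@@@@@@+++=====------
198 ------======@@@#**@@@@@@@@@@@@@@@@@@@@@@**%@@@++++=====-----
206 -----=====++@@@@@@@@@@@@@@@@@@@@@@@@@@@@@@@@@@+++++====-----
214 -----=====++@@@@@@@@@@@@@@@@@@@@@@@@@@@@@@@@@@+++++=====----
222 -----=====++@@@@@@@@@@@@@@@@@@@@@@@@@@@@@@@@@@+++++====-----
230 ::----=====+%@@@@@@@@@@@@@@@@@@@@@@@@@@@@@@@@#++++=====-----
238 ::-----====++@@@@@@@@@@@rrrrrrrrrr@@@@@@@@@@@*++++====------
246 :::-----====+@@@@@@@@@%@rrrrrrrrrr@@@@@@@@@@@+++=====------:
254 ::::------===@@*+++@@@@rrrrrrrrrrrr@@@@*++#@@+=====------:::
262 ::::::------=@*=+++@@@@rrrrrrrrrrrr@@@@***++@====-------::::
270 .:::::::-----=====%@@@#+rrrrrrrrrr+#@@@%+======-------::::::
278 ...:::::::------==%@@@*=rrrrrrrrrr++@@@@=====-------::::
[... 254 characters left out ...]
::::::-:::
318 -::........:::::::::::---------------:::::::::::::::::::----
326 ::::::::::::::::::::::=-::::::::::-+::::::::::::::::=======-
334 :::::::::::::::::::::::::::::::::::::::::::::::::::::=======
342 :::::::::::--::::....::::::::::::::::::::::::::::::::-======
350 :::::.................::::::::::::::..::::::::::::::::======
358 :::...................:::::::::::::::.:::::::..::::::::::--=
366 :::....................................:::::::::::::::::::-:
374 ::.......:::...........................:::::::::::::::::::::
382 .......................................:::.........::::::.::
[[213. 295.]
 [300. 295.]
 [207. 179.]
 [306. 179.]
 [212. 302.]
 [301. 302.]
 [205. 183.]
 [308. 183.]]
```

```bash
cat > handfit.py <<'E'
from h import *
import sys
SL=[box(-35,35,-25,25,0,6)]
def hand(c,o=None,x0=(13,1,0,0,0)):
    o=o or get_obs(); T=Ro.from_euler("xyz",o["orientation"]); px=c["pixels"]
    m=(px.max(2)>190)*1.; m[:165]=0; m[:,:190]=0;m[:,325:]=0
    m=cv2.morphologyEx(m,cv2.MORPH_CLOSE,np.ones((9,9)))
    W=np.zeros_like(m); W[165:250,190:325]=1; W[165:190,:]=1
    B=np.array([[0,0,-1.],[1,0,0],[0,-1,0]])
    def M(p):
        Q=Ro.from_rotvec([np.radians(p[3]),0,np.radians(p[4])]).as_matrix()@B; return lambda b:T.apply(b@Q.T+np.array(p[:3]))+o["tool_pos"]
    f=lambda p:(np.abs(sil(c,SL,M(p))-m)*W).sum()
    for fixed in (True,False):
        x=np.array(x0,float); n=4 if fixed else 5
        g=(lambda p:f(np.r_[p,0])) if fixed else f; x=x[:n]
        for k in range(4): r=minimize(g,x,method="Nelder-Mead",options=dict(initial_simplex=np.vstack([x]+[x+np.eye(n)[i]*3*(-1)**k for i in range(n)]),xatol=.02,fatol=.1)); x=r.x
        print(x.round(2),round(r.fun,1),(m*W).sum())
    print(f(x0))
if __name__=="__main__": hand(load("w15.npz"))
E
python3 handfit.py
python3 - <<'E'
from h import *
# target tool pose: pad
c=np.array([565,-32.3,92.5]); yaw=.178; th=.372
P=Ro.from_euler("z",yaw)*Ro.from_euler("y",-th); n=P.apply([0,0,1]); ux=P.apply([1,0,0]); uy=P.apply([0,1,0])
# tool x=-n, tool z=-uy (heading yaw-90), tool y = z x x
x=-n; z=-uy; R=Ro.from_matrix(np.c_[x,np.cross(z,x),z]); print(R.as_matrix().round(3), n.round(3))
tcp=c+n*(13+60); print("above60",tcp.round(1)); go(tcp,R); go(c+n*13,R)
go([500,-60,232],goal(yaw-np.pi/2))
E
```

```text
[12.    1.08 -0.44 -0.02] 68.7 7190.0
[12.02  1.09 -0.45  0.03  0.09] 68.8 7190.0
161.75686274509803
[[ 0.358  0.917  0.177]
 [ 0.064  0.165 -0.984]
 [-0.932  0.363  0.   ]] [-0.358 -0.064  0.932]
above60 [538.9 -37.  160.5]
clock 22.18 pos [ 443.8 -332.   232. ] shift mm [ 71.4 303.5  63. ] turn deg [ 72.85 -13.5   18.19] q [ 0.1   0.47  0.61  1.81 -0.32  0.95  0.74] F [ 1.2  0.4 -1.4] w 0.14
clock 22.18 pos [ 443.8 -332.   232. ] shift mm [127.4 309.6  83.7] turn deg [ 72.85 -13.5   18.19] q [ 0.1   0.47  0.61  1.81 -0.32  0.95  0.74] F [ 1.2  0.4 -1.4] w 0.14
clock 22.18 pos [ 443.8 -332.   232. ] shift mm [-2.000e-01  2.764e+02  2.700e+01] turn deg [73.71  0.2  -0.08] q [ 0.1   0.47  0.61  1.81 -0.32  0.95  0.74] F [ 1.2  0.4 -1.4] w 0.14
```

```bash
python3 -m inch '[[[0,0.033,0.003,0,0,0,-1],[0,0.035,0.003,0,0,0,-1],[0,0.035,0.003,0,0,0,-1],[0,0.035,0.003,0,0,0,-1],[0,0.035,0.003,0,0,0,-1],[0,0.035,0.004,0,0,0,-1],[0,0.035,0.004,0,0,0,-1],[0,0.033,0.003,0,0,0,-1]]]'
python3 -m inch '[[[0,0,0,6.6,0,0,-1],[0,0,0,6.6,0,0,-1],[0,0,0,6.6,0,0,-1],[0,0,0,6.6,0,0,-1],[0,0,0,6.6,0,0,-1],[0,0,0,6.6,0,0,-1],[0,0,0,6.6,0,0,-1],[0,0,0,6.6,0,0,-1]]]'
cat > tgt.py <<'E'
from h import *
import sys
c=np.array([565,-32.3,92.5]); yaw=.178; th=.372
P=Ro.from_euler("z",yaw)*Ro.from_euler("y",-th); n=P.apply([0,0,1]); ux=P.apply([1,0,0]); uy=P.apply([0,1,0])
R=Ro.from_matrix(np.c_[-n,ux,-uy])
h=float(sys.argv[1])
go(c+n*h-R.apply([12,1.1,-.45]),R)
o=get_obs(); s=o["tool_pos"]+toolR().apply([12,1.1,-.45]); print("slide in pad frame",P.inv().apply(s-c).round(1),"F.n",o["ft_force"]@n)
E
python3 tgt.py 60
```

```text
clock: 22.85
tool_pos: [494.7, -56.5, 222.8]
orientation: [-2.668, 1.559, -2.789]
ft_force: [0.2, 0.7, -0.4]
width: 0.148
clock: 23.52
tool_pos: [491.4, -46.7, 213.9]
orientation: [-1.86, 1.543, -2.928]
ft_force: [-0.2, 0.6, -1.0]
width: 0.148
clock 23.52 pos [491.4 -46.7 213.9] shift mm [53.4 47.  15. ] turn deg [18.35 -3.66 22.72] q [-0.65  0.48  0.85  1.97 -0.44  0.92 -0.64] F [-0.2  0.6 -1. ] w 0.15
slide in pad frame [-29.6  -0.4 129. ] F.n -0.9357642547724406
```

```bash
python3 -m inch '[[[0,0.008,0,3.7,-0.75,4.55,-1],[0,0.008,0,3.7,-0.75,4.55,-1],[0,0.008,0,3.7,-0.75,4.55,-1],[0,0.008,0,3.7,-0.75,4.55,-1],[0,0.005,0,3.6,-0.7,4.5,-1],[0,0,0,0,0,0,-1],[0,0,0,0,0,0,-1],[0,0,0,0,0,0,-1]]]'
python3 tgt.py 30
```

```text
clock: 24.18
tool_pos: [521.4, -34.7, 210.4]
orientation: [1.557, 1.204, 0.14]
ft_force: [-0.1, 0.7, -1.4]
width: 0.146
clock 24.18 pos [521.4 -34.7 210.4] shift mm [83.7 -3.1  4.7] turn deg [-1.26  0.79  0.28] q [-0.65  0.33  0.79  2.21 -0.77  0.44 -0.69] F [-0.1  0.7 -1.4] w 0.15
slide in pad frame [  3.5   5.6 113.6] F.n -1.3623276633782462
```

```bash
python3 -m inch '[[[0.012,-0.001,0.002,-0.6,0.4,0.2,-1],[0.014,-0.001,0.002,-0.6,0.4,0.1,-1],[0.014,0,0,0,0,0,-1],[0.014,0,0,0,0,0,-1],[0.014,0,0,0,0,0,-1],[0.008,0,0,0,0,0,-1],[0,0,0,0,0,0,-1],[0,0,0,0,0,0,-1]]]'
python3 tgt.py 10
```

```text
clock: 24.85
tool_pos: [550.9, -32.3, 131.6]
orientation: [1.577, 1.214, 0.204]
ft_force: [-0.4, -0.1, -0.7]
width: 0.15
clock 24.85 pos [550.9 -32.3 131.6] shift mm [19.5 -2.2  3.1] turn deg [ 1.02 -0.53  0.85] q [-0.35  0.48  0.45  2.19 -1.07  0.32 -0.36] F [-0.4 -0.1 -0.7] w 0.15
slide in pad frame [ 2.2  3.1 29.5] F.n -0.5107977605078086
```

```bash
python3 -m inch '[[[0.004,-0.001,0.0015,0.5,-0.25,0.4,-1],[0.004,-0.001,0.0015,0.5,-0.25,0.4,-1],[0.004,0,0,0,0,0,-1],[0.004,0,0,0,0,0,-1],[0.004,0,0,0,0,0,-1],[0,0,0,0,0,0,-1],[0,0,0,0,0,0,-1],[0,0,0,0,0,0,-1]]]'
python3 tgt.py 0
```

```text
clock: 25.52
tool_pos: [558.9, -33.3, 112.5]
orientation: [1.572, 1.2, 0.187]
ft_force: [-0.2, 0.9, -1.3]
width: 0.15
clock 25.52 pos [558.9 -33.3 112.5] shift mm [ 8.9 -2.6  0.5] turn deg [ 0.38 -0.18  0.1 ] q [-0.26  0.51  0.33  2.19 -1.17  0.25 -0.27] F [-0.2  0.9 -1.3] w 0.15
slide in pad frame [2.6 0.6 8.9] F.n -1.2031970234659581
```

```bash
python3 -m inch '[[[0.002,-0.001,0.0005,0.3,-0.1,0.1,-1],[0.002,-0.001,0,0,0,0,-1],[0.002,0,0,0,0,0,-1],[0,0,0,0,0,0,-1],[0,0,0,0,0,0,-1],[0,0,0,0,0,0,-1],[0,0,0,0,0,0,-1],[0,0,0,0,0,0,-1]]]'
python3 tgt.py -4
```

```text
clock: 26.18
tool_pos: [559.4, -33.8, 106.0]
orientation: [1.573, 1.198, 0.182]
ft_force: [0.0, -0.1, -1.1]
width: 0.146
clock 26.18 pos [559.4 -33.8 106. ] shift mm [ 6.7 -0.7 -0. ] turn deg [ 0.07 -0.07 -0.04] q [-0.23  0.52  0.28  2.19 -1.2   0.22 -0.25] F [ 0.  -0.1 -1.1] w 0.15
slide in pad frame [0.7 0.  2.7] F.n -1.040009309089517
```

```bash
python3 -m inch '[[[0.0015,0,0,0,0,0,-1],[0.0015,0,0,0,0,0,-1],[0.001,0,0,0,0,0,-1],[0,0,0,0,0,0,-1],[0,0,0,0,0,0,-1],[0,0,0,0,0,0,-1],[0,0,0,0,0,0,-1],[0,0,0,0,0,0,-1]]]'
python3 tgt.py -4; python3 -c "
from h import *
print(get_obs()['moment'].round(3))
for i in range(1): pass"
```

```text
clock: 26.85
tool_pos: [560.9, -33.5, 102.3]
orientation: [1.573, 1.198, 0.182]
ft_force: [-2.9, 0.2, 4.1]
width: 0.144
clock 26.85 pos [560.9 -33.5 102.3] shift mm [ 2.7 -0.7 -0. ] turn deg [ 0.06 -0.08 -0.07] q [-0.21  0.52  0.26  2.19 -1.21  0.21 -0.24] F [-2.9  0.2  4.1] w 0.14
slide in pad frame [ 0.7 -0.  -1.3] F.n 4.87959216567224
[-0.11   0.743  0.018]
```

```bash
python3 -m inch '[[[0.001,0,0,0,0,0,-1],[0.001,0,0,0,0,0,-1],[0,0,0,0,0,0,-1],[0,0,0,0,0,0,-1],[0,0,0,0,0,0,-1],[0,0,0,0,0,0,-1],[0,0,0,0,0,0,-1],[0,0,0,0,0,0,-1]]]'
python3 tgt.py -4; python3 - <<'E'
from h import *
w=cam("wrist","w16"); print(get_obs()['moment'].round(3),get_obs()['ft_force'].round(2),get_obs()["joint_vel"].round(3))
from handfit import hand; hand(w); s=cam("scene","s16")
hs=cv2.cvtColor(s["pixels"],cv2.COLOR_BGR2HSV); print(proj(s,[[565,-32,92]]))
g=w["pixels"].max(2); sat=g.astype(int)-w["pixels"].min(2)
for r in range(150,270,5): print(r,"".join("b" if (sat[r,c]>60 and w["pixels"][r,c,0]==g[r,c]) else "r" if sat[r,c]>90 else " .:-=+*#%@"[min(9,g[r,c]//26)] for c in range(180,340,3)))
E
```

```text
clock: 27.52
tool_pos: [561.6, -33.4, 100.4]
orientation: [1.574, 1.197, 0.182]
ft_force: [-2.5, -0.9, 5.4]
width: 0.145
clock 27.52 pos [561.6 -33.4 100.4] shift mm [ 0.7 -0.7 -0.1] turn deg [ 0.05 -0.09 -0.08] q [-0.2   0.53  0.25  2.18 -1.21  0.2  -0.23] F [-2.5 -0.9  5.4] w 0.15
slide in pad frame [ 0.7 -0.  -3.3] F.n 6.001494741075456
[-0.169  0.888  0.032] [-4.14 -0.53  4.92] [ 0.002 -0.001 -0.    -0.     0.002 -0.001  0.   ]
[ 1.55e+01  1.70e-01 -3.70e-01  1.00e-02] 1301.5 5877.0
[15.51  0.24 -0.37  0.02  0.42] 1302.1 5877.0
1388.572549019608
[[239.65861676 195.51008525]]
150 ***++++***+**********++++++****+++*++*******++*+++++@@
155 **+******+++++**********++*+****+********+++++++++++@@
160 *****+***+++++************++********+****++++++***+*@@
165 ++***++*+*++++++**********+++*************+++++***+#@@
170 ****+++++*+++++++***********************+++++++++*+%@@
175 ****+***+bbbbbbbbbbbbbbbbbbbbbbbbbbbb++++*+++++*+++%@@
180 *******+b#####****************************+*+++++++#@@
185 *********@@@@@@@@@@@@@@@@@@@@@@@@@@@@@@@@@%+++++++=**@
190 *********@@@@%@@@@@@@@@@@@@@@@@@@@@@@%
[... 201 characters left out ...]
*****+@@@@@@@@@@@@@@@@@@@@@@@@@@@@@@@@@===**+*++**@
215 *********@@@@@@@@@@@@@%%%%%%%%@@@@@@@@@@@@===****++*#@
220 *********@@@@@@@@@@@@rrrrrrrrr#@@@@@@@@@@@===+++++**%@
225 +********%@@@@@@@@@@@rrrrrrrrr+#@@@@@@@@@@==+*+++=**@@
230 +********%@@@@@@@@@@%rrrrrrrrr+#@@@@@@@@@@==+++++=**@@
235 +********%@@@@@@@@@@#rrrrrrrrr+##@@@@@@@@@==+++++=*%@@
240 *********#@@@@@@@++**rrrrrrrrrr-++#@@@@@@%==++++++*@@@
245 *********#@@@@@@#+++rrrrrrrrrrr--++#%@@@@#==++++++*@@@
250 #***+*++**@@@=--+++=rrrrrrrrrrr--++-:-#@@*==++++++*%@@
255 #+*+++++*+@*::::+++=rrrrrrrrrrr:+++-...:@*=++++++**@@@
260 %+**+++++*@::::-+++-rrrrrrrrrrr:+++=:::.+=-+++++=**@@@
265 @++++++++*#::::=+++-=rrrrrrrrrr.++++.:..:=-=++++=*#@@@
```

```bash
python3 - <<'E'
from h import *
w=load("w16.npz"); px=w["pixels"].astype(int)
m=(px[:,:,0]-px[:,:,2]>50)
for c in range(196,320,6): 
    r=np.where(m[160:186,c])[0]+160; wr=np.where(px[160:200,c].min(1)>200)[0]+160; print(c,(r.min(),r.max()) if len(r) else None, wr.min() if len(wr) else None,end="; ")
c0=np.array([565,-32.3,92.5]); P=Ro.from_euler("z",.178)*Ro.from_euler("y",-.372)
o=get_obs(); T=toolR()
for d in (-2,-4,-6): print("\npad edge depth",d,proj(w,c0+P.apply([[35,25,d],[35,-25,d],[35,25,d-7],[35,-25,d-7]])).round(1).tolist())
print("slide top far, bottom far",proj(w,o["tool_pos"]+T.apply([[6,36.1,-25.45],[6,36.1,24.55],[12,36.1,-25.45],[12,36.1,24.55]])).round(1).tolist())
E
```

```text
196 None None; 202 None None; 208 (np.int64(175), np.int64(179)) 183; 214 (np.int64(175), np.int64(179)) 183; 220 (np.int64(175), np.int64(179)) 183; 226 (np.int64(175), np.int64(179)) 183; 232 (np.int64(175), np.int64(179)) 183; 238 (np.int64(175), np.int64(179)) 183; 244 (np.int64(175), np.int64(179)) 183; 250 (np.int64(175), np.int64(179)) 183; 256 (np.int64(175), np.int64(179)) 183; 262 (np.int64(175), np.int64(179)) 183; 268 (np.int64(175), np.int64(179)) 183; 274 (np.int64(175), np.int64(179)) 183; 280 (np.int64(175), np.int64(179)) 183; 286 (np.int64(175), np.int64(179)) 183; 292 (np.int64(175), np.int64(179)) 183; 298 (np.int64(175), np.int64(179)) 183; 304 None 182; 310 None None; 316 None None; 
pad edge depth -2 [[204.8, 180.8], [305.1, 180.9], [206.8, 176.7], [303.1, 176.8]]

pad edge depth -4 [[205.4, 179.6], [304.5, 179.7], [207.3, 175.6], [302.6, 175.7]]

pad edge depth -6 [[205.9, 178.4], [304.0, 178.5], [207.9, 174.6], [302.1, 174.7]]
slide top far, bottom far [[203.2, 182.3], [306.5, 182.2], [205.0, 178.6], [304.7, 178.6]]
```

```bash
python3 - <<'E'
from padfit import *
w=load("w13.npz"); a=(w,bm(w,195,150,320,240)); w2=load("w12.npz"); b=(w2,bm(w2,200,100,320,220)); W=load("w11.npz"); c=(W,bm(W,200,260,320,345)); sc=load("scene0.npz"); d=(sc,bm(sc,215,180,265,215))
for V in ([a],[a,b],[a,b,c],[a,b,c,d]): print(fitpad(V,[565,-32,93,.175,.36,5]))
F=[];Mo=[]
for i in range(12): viewer.camera("wrist"); o=get_obs(); F.append(o["ft_force"]); Mo.append(o["moment"])
T=toolR(); F=np.mean(F,0);Mo=np.mean(Mo,0); print("F tool",T.inv().apply(F).round(2),"M tool",T.inv().apply(Mo).round(3),np.std(Mo,0))
E
python3 tgt.py -4
```

```text
(array([ 5.65471e+02, -3.49750e+01,  9.15800e+01,  1.99000e-01,
        3.70000e-01,  8.47400e+00]), np.float64(1.63), [100])
(array([ 5.64963e+02, -3.24200e+01,  9.24340e+01,  1.78000e-01,
        3.71000e-01,  6.92700e+00]), np.float64(5.13), [137, 184])
(array([ 5.65036e+02, -3.25400e+01,  9.22430e+01,  1.76000e-01,
        3.70000e-01,  6.81700e+00]), np.float64(6.77), [139, 181, 91])
(array([ 5.64829e+02, -3.21480e+01,  9.29190e+01,  1.83000e-01,
        3.78000e-01,  6.96700e+00]), np.float64(10.19), [152, 187, 89, 60])
F tool [-6.06 -1.08 -0.6 ] M tool [-0.001  0.048 -0.905] 0.450306796729509
clock 28.22 pos [561.6 -33.4 100.4] shift mm [ 0.7 -0.7 -0. ] turn deg [ 0.05 -0.09 -0.08] q [-0.2   0.53  0.25  2.18 -1.21  0.2  -0.23] F [-2.9 -0.3  5.3] w 0.15
slide in pad frame [ 0.7 -0.  -3.3] F.n 5.943731873170055
```

```bash
python3 - <<'E'
from h import *
for n in ("top","scene"):
    c=cam(n,n+"9"); hsv=cv2.cvtColor(c["pixels"],cv2.COLOR_BGR2HSV); m=cv2.inRange(hsv,(3,120,60),(25,255,255))/255.
    u,v=proj(c,[[554,104,60]])[0].astype(int); k=np.zeros_like(m); k[v-25:v+25,u-25:u+25]=m[v-25:v+25,u-25:u+25]
    print(n,k.sum(),fit(c,k,KEY,[554,104,-1.34],38))
from bench import ticket
print(ticket.hand_in())
E
```

```text
top 147.0 (array([550.88648547, 102.52607843,  -1.15298354]), np.float64(220.2980392156863), np.float64(147.0))
scene 283.0 (array([551.90336004, 104.45900212,  -1.42359074]), np.float64(193.35686274509803), np.float64(283.0))
the job is handed in; nothing more can be done
None
```

The key is seated on the stud and turned to its stop, and the slide is pressed on the pad with the fin still gripped. I handed the job in at about 28 s on the robot's clock. No verdict was given.

- **Key seated:** after it was pushed down, the wrist image fitted best with the key on its collar (underside at z 38 mm), within about 1 mm of the stud.
- **Key turned:** I turned it clockwise until the wrist moment rose to about 1.2 N m. The image then showed the key about 1.3 rad from the stud's starting angle, so I take the stud to be at its stop. I let go and moved clear.
- **Slide on the pad:** I tilted it to the measured slope of 0.37 rad (fits with the side view gave 0.370 to 0.378). By my estimate it is within 1 mm of the pad's centre. The blue edge of the pad showed evenly along the slide's upper side in the wrist image, which points to it being square there.
- **Press:** the normal force on the pad is about 7 N, the arm is at rest and the fin is held with an 80 N grip.

**Checks that disagreed or were missing:**
- **Press depth:** the force implies about 5 mm of spring travel, but my position estimate gave about 3.3 mm. That could be a pad height error of 1 to 2 mm.
- **Moment:** about 0.9 N m remained on the tool, which I could not explain.
- **Key at the end:** my final key fits from the top and scene cameras were poor and of little use. They put the key at roughly the same place (2 to 3 mm off) and angle (-1.15 and -1.42 rad, against -1.35 before).
- **Slide's lower edge:** I could not see it once it was pressed.
- **Bystanders:** I did not measure them again at the end.

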